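# Clip the spice tubes into their rack and set its cam lock

### The arm

A 6-joint arm with a two-finger parallel gripper is mounted at the origin on the work surface. World frame = base frame: x ahead of the robot, y to its left, z up, the work surface at z = 0. Lengths are in m, angles in degrees, forces in N, time in s.
With the tool pointing down it reaches from about 0.35 to 0.975 m from the base axis. Payload 17.4 kg.
Tool frame: the origin (TCP) lies where the fingers leave the gripper's body, on its centre line; the fingertips stand 73 mm ahead of it and the grasp point (between the pads) lies 54 mm ahead of it; z points along the fingers, y is the line along which they close (so a half turn about z gives the same grasp; the last joint's range is limited). The gripper opens to 85 mm and grips with 20 to 120 N. Pads are 22 mm wide; open, the fingers measure 114 mm over their backs; the gripper's body (76 mm by 85 mm) begins 54 mm behind the grasp point. The pads swing forward as they close: fully open they stand 13 mm farther back than shut.
Start: joints at [69.053, 6.646, 82.598, -0, 90.757, -2.166], TCP at [0.217, 0.639, 0.304] pointing down, gripper open.
Joint ranges: [-162.19, 162.19], [-47.58, 125.68], [4.15, 143.07], [-65.23, 245.23], [0.69, 171.88], [-170.13, 170.13]. Speed limits (degrees/s): [108.29, 108.29, 127.2, 180, 180, 180].

### API

Orientations are given as [roll, pitch, yaw] about the fixed x, y, z axes, in that order (R = Rz(yaw) Ry(pitch) Rx(roll)).
In Python, from plant import robot gives the robot as it stands.
- The arm moves only by the tool step_arm, never from a script. Its argument "series" is text: rows parted by semicolons, each of 4 numbers parted by spaces: the shift along the tool's x, y, z in m, then the turn about the tool's z in rad. In form: dx dy dz twist; .... A call has 1 to 10 rows; each row is the pose to reach, as a shift and turn from the pose commanded when the call began, along the tool's axes at that moment; what a row does not reach only later rows make up. A row lasts 1/12 s, in which the tool goes at most 41.7 mm and 7.16 degrees, less where a joint would pass 70% of its speed; a pose out of reach is approached as far as the arm can. A call with a gripper value outside its range is refused whole. "grip" is the opening, from -1 (shut) to 1 (fully open), set as the call begins (left out, the last holds). The fingers move at their own pace and stop on an object; "force" is the grip in N (left out, the last holds). Time passes only in rows, so rows that repeat a pose let the fingers close. It gives the time, the measured TCP pose, the force, the opening and the grip force at its end, in the units of the state.
- robot.read_state(): the state, without advancing time (a new reading comes with each control period).
- robot.camera(name): name is "scene" or "top"; returns a dict with "color" (384x512x3 uint8, blue, green, red), "fx", "fy", "cx", "cy" (pixels), "pose" (4x4, takes a point from camera to world coordinates). Camera axes: x right, y up, looking along -z (the intrinsics and any distortion apply to the point x, -y, -z); pixel columns grow to the right and rows downward; lengths in m; the calibration is good to about 2 mm. A picture is of the moment at which its call begins. There is no depth.
- robot.sign_off(): hands the job in; it is judged then, once.
The state is a dict: "t": time; "joints": joint angles; "joint_velocities": joint speeds; "joint_torque": joint torques, N m; "tool_pos": TCP position; "tcp_rot": TCP orientation; "contact_force": force on the tool from outside, world axes, zero at the start; "ft_torque": the same for the moment, N m; "finger_gap": finger opening in m; "gripper_force": force on a finger pad.
Only numpy, scipy, OpenCV 4.12 (cv2) and the standard library are available. Lean on these libraries where they do the work, as an engineer would, in place of code of your own. Each camera call takes 0.05 s, during which the arm holds its last target. There are 200 camera calls.

### The job

Press every spice tube that is on the counter down into a free clip of the rack, one tube to a clip, until it sits on the bottom of the fork and the jaws have snapped back over it. Then lock the rack: turn the cam by its bar grip until its high point bears squarely on the sprung follower, and leave it there. Do not disturb the jar, the tin, the bowl or the rice paddle.

Things in the scene. Friction and masses are not known exactly. Their poses are not given: they have to be found in the camera images.
- rack: Clip rack fixed to the counter: wooden plate 100 mm (x) by 390 mm (y, from -205 to +185 mm), 10 mm thick, with four fork clips in a row along y and a cam lock at its -y end. Origin under the plate, in line with the clips' middles; z up. Nothing on it stands over 74 mm above the counter. Tubes lie in it along its x axis.
- slot0 (a point): Clip 0, nearest to the cam: where the middle of a clipped tube's axis comes to lie, 40 mm over the counter, axes as the rack's. Clips are 68 mm apart. A clip is two aluminium forks, 8 mm thick, centred 40 mm either side of this point along x (72 mm clear between them; the plate is 30 mm below the point). Slots are 25 mm wide, their floor 11 mm below the point.
- slot1 (a point): Clip 1, 68 mm from slot0 along the rack's +y; all clips are alike. The forks' -y prongs rise 22 mm above this point, the +y prongs 34 mm; from the top of each +y prong a sprung jaw, 19 mm long, slants down at 45 degrees across the slot.
- slot2 (a point): Clip 2, 136 mm from slot0. Pressed straight down, a tube meets the jaws when its axis is 34 mm above this point and pushes them aside with about 8 to 15 N in all; on the slot floor they snap back over it and hold it (it cannot be lifted out again). A tube only laid on stays on top of the jaws.
- slot3 (a point): Clip 3, 204 mm from slot0, the farthest from the cam; like the others.
- tube0: Stainless spice tube 130 mm long, 22 mm diameter, 70 g, with a hexagonal aluminium cap (23 mm across flats, 13 mm long) at each end, so that it does not roll on; lies on the counter at the start. Origin at the middle of its axis, x along the tube; both ends are alike. In a clip the caps lie outside the forks, with 8 mm play along the tube. It may be absent.
- tube1: Another spice tube just like tube0. It may be absent.
- tube2: Another spice tube just like tube0. It may be absent.
- tube3: Another spice tube just like tube0. It may be absent.
- jaw0n (a joint): Angle of the sprung jaw at the -x fork of clip 0: 0 sprung back across the slot, about 0.8 pushed aside.
- jaw0f (a joint): Angle of the sprung jaw at the +x fork of clip 0: 0 sprung back across the slot, about 0.8 pushed aside.
- jaw1n (a joint): Angle of the sprung jaw at the -x fork of clip 1: 0 sprung back across the slot, about 0.8 pushed aside.
- jaw1f (a joint): Angle of the sprung jaw at the +x fork of clip 1: 0 sprung back across the slot, about 0.8 pushed aside.
- jaw2n (a joint): Angle of the sprung jaw at the -x fork of clip 2: 0 sprung back across the slot, about 0.8 pushed aside.
- jaw2f (a joint): Angle of the sprung jaw at the +x fork of clip 2: 0 sprung back across the slot, about 0.8 pushed aside.
- jaw3n (a joint): Angle of the sprung jaw at the -x fork of clip 3: 0 sprung back across the slot, about 0.8 pushed aside.
- jaw3f (a joint): Angle of the sprung jaw at the +x fork of clip 3: 0 sprung back across the slot, about 0.8 pushed aside.
- cam (a joint): Cam angle in rad; it stays where it is left (friction 0.08 N m). 0: the high point of the lobe points straight at the follower, the rack's +y. It starts between -2.4 and -1.5, and comes to 0 by turning counter-clockwise seen from above; it can go past, to stops at -2.8 and +0.7. The lobe begins to touch the follower at about -0.97.
- cam_grip (a point): On the upright cam axis, 50 mm over the counter, 150 mm from the rack's origin along its -y; turns with the cam, its y axis pointing to the high point. Here is a black bar grip 12 mm thick (x), 46 mm long (y from -19 to +27 mm, white dot at the lobe's end), 34 to 62 mm over the counter. Below it the cam: eccentric steel disc, 40 mm across, top at 26 mm, high point 29 mm from the axis.
- follower (a joint): How far the cam has pushed the sprung follower along the rack's +y, in m: 0 at rest, about 0.0045 with the high point on it (about 6 N). Its brass tip, 20 mm over the counter, is at rest 24 mm from the cam axis; behind it are a guide block and the lock bar, all lower than 28 mm.
- ginger_jar: White ceramic ginger jar, 120 mm wide, 162 mm high, standing beyond the rack: leave alone. Origin under its middle.
- spice_tin: Stainless screw-top spice tin, 72 mm wide, 95 mm high, beyond the rack: leave alone.
- bowl: Red plastic mixing bowl, 160 mm wide, 80 mm high, to the right beyond the rack: leave alone.
- paddle: Wooden rice paddle, 240 mm long, 8 mm thick, lying beyond the rack: leave alone. Origin underneath, on its length.
There are look-alikes about, which are no part of the job. Leave any purple look-alike of the tube3 alone.

How it is judged (in metres and radians):
On the way, in this order (a step that is already met when the one before it is completed fails the run):
1. every tube present lies fully down in a clip of its own, the jaws sprung back over it (((distance between tube0 and slot0 below 0.013 m and z of tube0 in the frame of slot0 below 0.005 m and angle between the x axis of tube0 and the x axis of rack, either way round below 0.1 rad) or (distance between tube0 and slot1 below 0.013 m and z of tube0 in the frame of slot1 below 0.005 m and angle between the x axis of tube0 and the x axis of rack, either way round below 0.1 rad) or (distance between tube0 and slot2 below 0.013 m and z of tube0 in the frame of slot2 below 0.005 m and angle between the x axis of tube0 and the x axis of rack, either way round below 0.1 rad) or (distance between tube0 and slot3 below 0.013 m and z of tube0 in the frame of slot3 below 0.005 m and angle between the x axis of tube0 and the x axis of rack, either way round below 0.1 rad)) and ((distance between tube1 and slot0 below 0.013 m and z of tube1 in the frame of slot0 below 0.005 m and angle between the x axis of tube1 and the x axis of rack, either way round below 0.1 rad) or (distance between tube1 and slot1 below 0.013 m and z of tube1 in the frame of slot1 below 0.005 m and angle between the x axis of tube1 and the x axis of rack, either way round below 0.1 rad) or (distance between tube1 and slot2 below 0.013 m and z of tube1 in the frame of slot2 below 0.005 m and angle between the x axis of tube1 and the x axis of rack, either way round below 0.1 rad) or (distance between tube1 and slot3 below 0.013 m and z of tube1 in the frame of slot3 below 0.005 m and angle between the x axis of tube1 and the x axis of rack, either way round below 0.1 rad)) and ((distance between tube2 and slot0 below 0.013 m and z of tube2 in the frame of slot0 below 0.005 m and angle between the x axis of tube2 and the x axis of rack, either way round below 0.1 rad) or (distance between tube2 and slot1 below 0.013 m and z of tube2 in the frame of slot1 below 0.005 m and angle between the x axis of tube2 and the x axis of rack, either way round below 0.1 rad) or (distance between tube2 and slot2 below 0.013 m and z of tube2 in the frame of slot2 below 0.005 m and angle between the x axis of tube2 and the x axis of rack, either way round below 0.1 rad) or (distance between tube2 and slot3 below 0.013 m and z of tube2 in the frame of slot3 below 0.005 m and angle between the x axis of tube2 and the x axis of rack, either way round below 0.1 rad)) and ((distance between tube3 and slot0 below 0.013 m and z of tube3 in the frame of slot0 below 0.005 m and angle between the x axis of tube3 and the x axis of rack, either way round below 0.1 rad) or (distance between tube3 and slot1 below 0.013 m and z of tube3 in the frame of slot1 below 0.005 m and angle between the x axis of tube3 and the x axis of rack, either way round below 0.1 rad) or (distance between tube3 and slot2 below 0.013 m and z of tube3 in the frame of slot2 below 0.005 m and angle between the x axis of tube3 and the x axis of rack, either way round below 0.1 rad) or (distance between tube3 and slot3 below 0.013 m and z of tube3 in the frame of slot3 below 0.005 m and angle between the x axis of tube3 and the x axis of rack, either way round below 0.1 rad)) and value of joint each of jaw0n, jaw0f, jaw1n, jaw1f, jaw2n, jaw2f, jaw3n, jaw3f below 0.25 rad), for 0.3 s.
2. the cam's high point bears on the follower (value of joint cam between -0.2 and 0.2 rad and value of joint follower above 0.0035 m and contact force between cam and follower above 1 N), for 0.2 s.
At the end, for the whole second after the job is handed in: Each tube present lies still in a clip: middle within 13 mm of the clip's point and under 5 mm above it, parallel within 0.1 rad, all jaws sprung back (under 0.25 rad); cam still, within 0.2 rad of its high point, the follower pushed over 3.5 mm with over 1 N (all of step 1 and all of step 2 and velocity of joint cam between -0.05 and 0.05 rad/s and linear speed of each of tube0, tube1, tube2, tube3 below 0.02 m/s); the robot touches nothing.
It fails at once if the ginger jar is shoved more than 30 mm (distance of ginger_jar from where it was at the start of the episode above 0.03 m).
It fails at once if the spice tin is shoved more than 30 mm (distance of spice_tin from where it was at the start of the episode above 0.03 m).
It fails at once if the mixing bowl is shoved more than 30 mm (distance of bowl from where it was at the start of the episode above 0.03 m).
It fails at once if the rice paddle is shoved more than 30 mm (distance of paddle from where it was at the start of the episode above 0.03 m).
It fails at once if the ginger jar is tipped (angle between ginger_jar's own z axis and vertical above 0.5 rad).
Of tube0, tube1, tube2, tube3 only 3 to 4 are there at a start; the rules pass over those that are not, and their reading is None.
At some moment in a run one of tube0, tube1, tube2, tube3 may be knocked a few centimetres aside while the robot is not near it.
Once in a run the grip may slacken for a moment while it holds something.
It also fails if it takes over 210 s, if anything falls off the work surface, if the arm or the gripper's body presses on something with over 40 N, if the wrist force passes 120 N, or if a joint passes its speed limit or range.

## Working session

There is one attempt and no reset: what is moved stays moved. The work goes in short steps, Python scripts to look and compute and a tool call to move; the robot and the scene stay as the last step left them, time stands still between calls to the robot, and variables do not carry over. Pictures are saved under pics/ and viewed, at most 14 in all, crops included, and the job is handed in when it is done.

Besides the shell and the picture viewer there is one more tool, called after "Call:" by a JSON object that holds its "fn" and its "kwargs", one argument or row to a line. step_arm: Moves the arm, as the interface text tells. Its arguments: {"type":"object","properties":{"series":{"type":"string"},"grip":{"type":"number"},"force":{"type":"number"}},"required":["series"]}

```bash
mkdir -p pics; ls
python3 - <<'E'
from plant import robot
import cv2,numpy as np
for n in("scene","top"):
    c=robot.camera(n); cv2.imwrite(f"pics/{n}0.png",cv2.resize(c["color"],None,fx=1.5,fy=1.5)); cv2.imwrite(f"pics/{n}0raw.png",c["color"])
    print(n,{k:np.round(v,4).tolist() for k,v in c.items() if k!="color"})
print(robot.read_state())
E
```

```text
pics
scene {'fx': 360.4851, 'fy': 360.4851, 'cx': 257.5943, 'cy': 191.2628, 'pose': [[0.4938, -0.5332, 0.6869, 1.3732], [0.8695, 0.2965, -0.3949, -0.4925], [0.0069, 0.7923, 0.61, 0.7748], [0.0, 0.0, 0.0, 1.0]]}
top {'fx': 348.191, 'fy': 348.191, 'cx': 259.8264, 'cy': 195.8906, 'pose': [[-0.0093, 0.9927, -0.1202, 0.4234], [-0.9999, -0.0086, 0.0061, -0.0373], [0.005, 0.1202, 0.9927, 1.1233], [0.0, 0.0, 0.0, 1.0]]}
{'t': 0.1, 'joints': array([ 6.90536724e+01,  6.67363042e+00,  8.26336531e+01,  1.96714254e-05,
        9.07570112e+01, -2.16534453e+00]), 'joint_velocities': array([ 0.04011895, -0.04128089, -0.03955711, -0.01620847,  0.00586746,
        0.0409272 ]), 'joint_torque': array([ 1.94500579e-03, -7.33651257e+01, -6.33796120e+01,  2.66088485e-06,
        5.22583898e-03, -9.72643704e-06]), 'tool_pos': array([0.21728517, 0.63896621, 0.30319063]), 'tcp_rot': array([-1.79935752e+02, -2.44892967e-03,  1.61219016e+02]), 'contact_force': array([ 0.77601169, -0.33819211, -0.51619617]), 'ft_torque': array([-0.00760138,  0.0025255 , -0.00649462]), 'gripper_force': 0.0, 'finger_gap': 0.08558357382459114}
```

View pics/scene0.png

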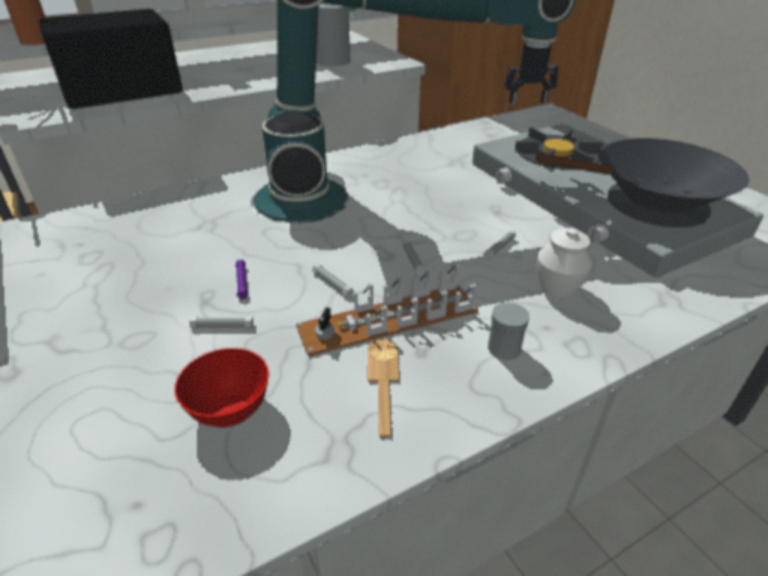

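View pics/top0.png

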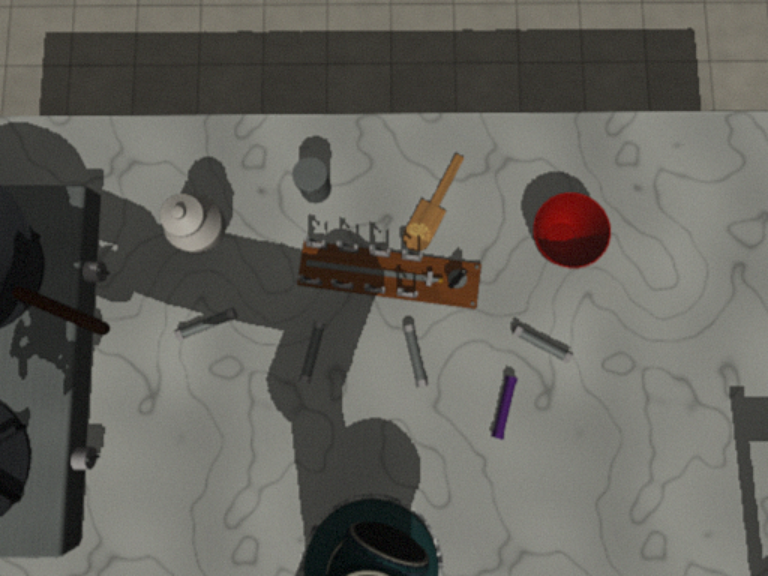

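Scene picture: tubes at (222,325), (333,280), (500,243), and a fourth in the shadow near (413,255). The purple look-alike is at (241,278). In the top picture (up = +x, left = +y) the candidates are grey (206,322), (313,352), (415,352), (541,340) and purple (504,403), which I leave. The rack is the brown plate (390,273) with the cam at (456,275), and the paddle head (418,235) is close to it. Next is one close crop, plus measurement.

```bash
cat > h.py <<'E'
import cv2,numpy as np
from plant import robot
def cam(n): return robot.camera(n)
def ray(c,uv,z):
    "pixel -> world point on height z"
    T=np.array(c["pose"]);uv=np.atleast_2d(np.asarray(uv,float))
    d=np.c_[(uv[:,0]-c["cx"])/c["fx"],-(uv[:,1]-c["cy"])/c["fy"],-np.ones(len(uv))]@T[:3,:3].T
    return T[:3,3]+d*((z-T[2,3])/d[:,2])[:,None]
def proj(c,p):
    T=np.array(c["pose"]);q=(np.atleast_2d(p)-T[:3,3])@T[:3,:3]
    return np.c_[c["cx"]-c["fx"]*q[:,0]/q[:,2],c["cy"]+c["fy"]*q[:,1]/q[:,2]]
E
python3 - <<'E'
from h import *
c=cam("top");im=c["color"]
cv2.imwrite("pics/crop1.png",cv2.resize(im[135:305,110:395],None,fx=2.8,fy=2.8,interpolation=cv2.INTER_CUBIC))
hsv=cv2.cvtColor(im,cv2.COLOR_BGR2HSV)
m=cv2.inRange(hsv,(3,110,30),(16,255,200));m[:,:180]=0;m[:150]=0;m[215:]=0;m[:,330:]=0
m=cv2.morphologyEx(m,cv2.MORPH_CLOSE,np.ones((7,7)))
k=max(cv2.findContours(m,cv2.RETR_EXTERNAL,cv2.CHAIN_APPROX_NONE)[0],key=cv2.contourArea)
P=ray(c,k[:,0],0.01)[:,:2]
r=cv2.minAreaRect((P*1000).astype(np.float32));print("rack",r,cv2.boxPoints(r).tolist())
E
```

```text
rack ((637.1888427734375, -47.09454345703125), (387.617431640625, 168.89015197753906), 81.90123748779297) [[526.2821655273438, -227.07374572753906], [693.4879760742188, -250.86695861816406], [748.0955200195312, 132.88465881347656], [580.8897094726562, 156.67787170410156]]
```

View pics/crop1.png

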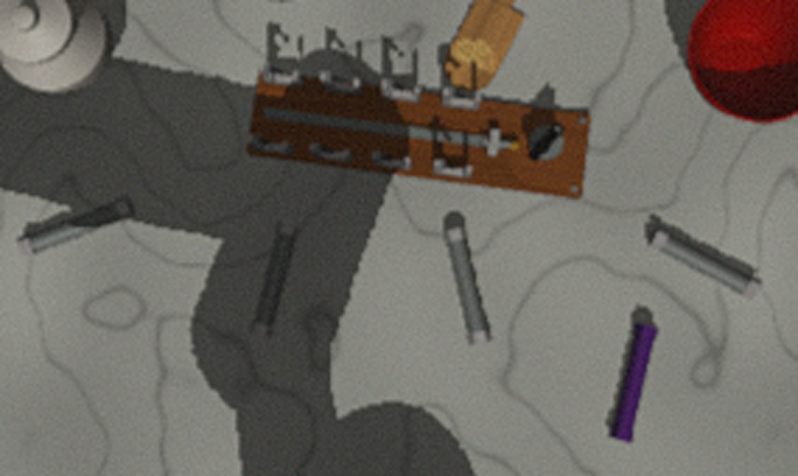

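The crop shows four grey steel tubes with light caps: A (78,226), B (275,280), C (467,282), D (705,260). The purple one is at (632,380). The rack's front corners are at (248,152) and (582,197), the grip's white dot is near (556,130), and the orange follower tip is at (514,145). All four grey tubes match the description. Next I compute poses.

Run:
```python
from h import *
c=cam("top");im=c["color"]
o=lambda p:np.array(p,float)/2.8+[110,135]
for n,a,b in [("A",(28,243),(128,210)),("B",(262,330),(289,230)),("C",(456,226),(481,338)),("D",(655,237),(755,286))]:
    P=ray(c,[o(a),o(b)],.0115)[:,:2];d=P[0]-P[1]
    print(n,P.mean(0).round(4),"len",np.hypot(*d).round(4),"ang",np.degrees(np.arctan2(d[1],d[0])).round(1)%180)
hsv=cv2.cvtColor(im,cv2.COLOR_BGR2HSV)
m=cv2.inRange(hsv,(3,110,20),(18,255,220));m=cv2.morphologyEx(m,cv2.MORPH_CLOSE,np.ones((5,5)))
# front edge: lowest brown pixel per column; side edges: extreme per row
fr=[(x,np.flatnonzero(m[150:215,x]).max()+150.5) for x in range(205,312)]
ri=[(np.flatnonzero(m[y,180:340]).max()+180.5,y) for y in range(178,203)]
le=[(np.flatnonzero(m[y,180:340]).min()+179.5,y) for y in range(166,187)]
def line(p,z):
    P=ray(c,p,z)[:,:2]
    for _ in range(3):
        vx,vy,x,y=cv2.fitLine(P.astype(np.float32),cv2.DIST_HUBER,0,.001,.001).ravel()
        r=abs((P-[x,y])@[-vy,vx]);P=P[r<max(2.5*np.median(r),.001)]
    return vx,vy,x,y,r.std()
for n,p,z in (("front",fr,0),("right",ri,.01),("left",le,.01)):
    vx,vy,x,y,s=line(p,z);print(n,np.degrees(np.arctan2(vy,vx)).round(2),np.round([x,y,s],4),len(p))
```

```text
A [0.4971 0.3453] len 0.1182 ang 108.0
B [0.4348 0.12  ] len 0.1161 ang 165.2
C [ 0.4306 -0.0984] len 0.1291 ang 11.8
D [ 0.451  -0.3677] len 0.125 ang 63.1
front 81.81 [ 5.543e-01 -3.910e-02  5.000e-04] 107
right -7.7 [ 5.757e-01 -2.342e-01  5.000e-04] 25
left -3.3 [6.261e-01 1.488e-01 4.000e-04] 21
```

```bash
cat >> h.py <<'E'
O=np.array([.606,-.0314]);yaw=np.radians(-8.1)
ex=np.array([np.cos(yaw),np.sin(yaw)]);ey=np.array([-ex[1],ex[0]])
def rk(x,y,z): return np.r_[O+x*ex+y*ey,z]
def inv(p): return np.r_[(np.asarray(p)[:2]-O)@ex,(np.asarray(p)[:2]-O)@ey]
E
python3 - <<'E'
from h import *
c=cam("top")
o=lambda p:np.array(p,float)/2.8+[110,135]
for p in ((270,146),(330,152),(390,160),(452,168),(283,78),(342,82),(402,92),(462,98)): print(p,inv(ray(c,o(p),.029)[0]).round(4))
print("tip",inv(ray(c,o((516,146)),.02)[0]).round(4),"dot",inv(ray(c,o((557,129)),.062)[0]).round(4))
y0=-.055
for n,s,(x0,y0_,x1,y1) in (("top",6,(195,145,325,210)),("scene",5.5,(190,165,330,245))):
    c=cam(n);im=cv2.resize(c["color"][y0_:y1,x0:x1],None,fx=s,fy=s,interpolation=cv2.INTER_CUBIC)
    def d(p,col):
        u=((proj(c,p)[0]-[x0,y0_]+.5)*s).astype(int);cv2.circle(im,tuple(int(v) for v in u),2,col,-1)
    for x,y in((-.05,-.205),(.05,-.205),(.05,.185),(-.05,.185)): d(rk(x,y,.01),(0,255,0))
    d(rk(0,-.15,.062),(255,0,0));d(rk(0,-.126,.02),(255,255,0))
    for i in range(4):
        y=y0+.068*i
        for x in(-.044,.044): 
            d(rk(x,y,.029),(0,0,255));d(rk(x,y-.0125,.062),(255,0,255));d(rk(x,y+.0125,.074),(0,255,255))
    cv2.imwrite(f"pics/rack_{n}.png",im);print(im.shape)
E
```

```text
(270, 146) [-0.0426  0.1521]
(330, 152) [-0.0404  0.0837]
(390, 160) [-0.0404  0.0151]
(452, 168) [-0.0402 -0.0556]
(283, 78) [0.037  0.1491]
(342, 82) [0.0414 0.0817]
(402, 92) [0.039  0.0122]
(462, 98) [ 0.0411 -0.0566]
tip [-0.0042 -0.1251] dot [ 0.0139 -0.1642]
(390, 780, 3)
(440, 770, 3)
```

View pics/rack_top.png

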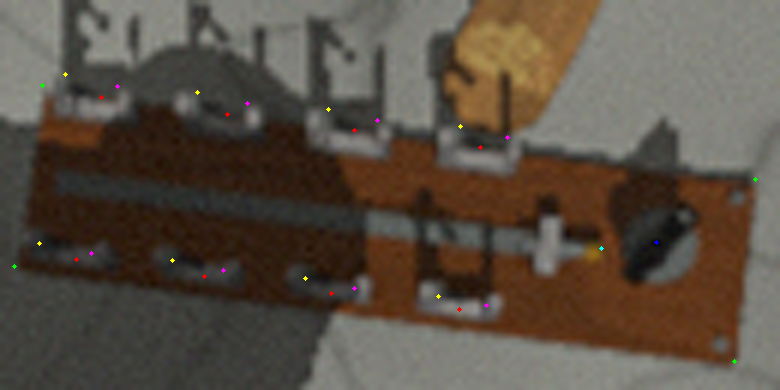

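View pics/rack_scene.png

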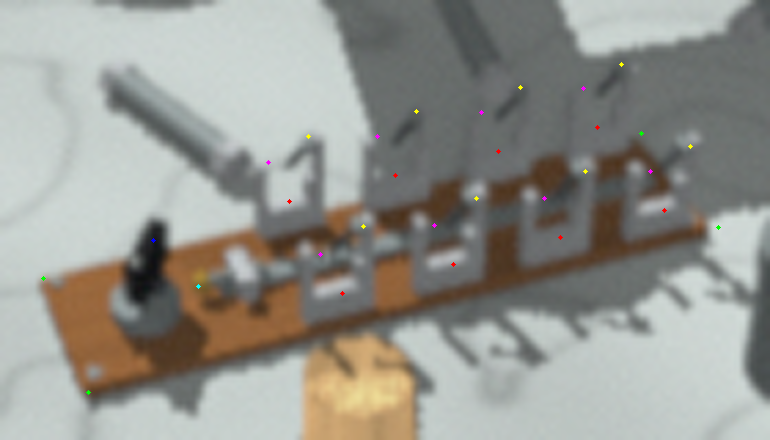

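The overlay matches the forks to about 1 px: top view floor bars at (465,300), (335,288), and scene view floor bars at (335,288), (445,260), (552,233), (655,206). I'll combine both views for the slot line and compute the first reach, tube C.

```bash
cat >> h.py <<'E'
def move(pt,ang):
    """tool-axes shift to bring TCP to pt (world), tool-y direction square to an axis at ang deg (world)"""
    s=robot.read_state();p=s["tool_pos"];w=s["tcp_rot"][2];q=np.radians(w)
    d=np.asarray(pt)-p
    dx=d[0]*np.cos(q)+d[1]*np.sin(q);dy=d[0]*np.sin(q)-d[1]*np.cos(q)
    # tool x along the tube
    t=(ang-w+90)%180-90
    print("t %.1f"%s["t"],"pos",p.round(4),"rot",s["tcp_rot"].round(1),"gap",round(s["finger_gap"],4),"-> dx %.4f dy %.4f dz %.4f twist %.4f"%(dx,dy,-d[2],-np.radians(t)))
E
python3 - <<'E'
from h import *
c=cam("scene");A=[]
for i,p in enumerate(((335,288),(445,260),(552,233),(655,206))):
    q=ray(c,np.array(p)/5.5+[190,165]-.5,.029)[0];A.append(q[:2]-.04*ex);print(inv(q).round(4))
c=cam("top");o=lambda p:np.array(p,float)/2.8+[110,135]-.3
T=[(ray(c,o(a),.029)[0]+ray(c,o(b),.029)[0])[:2]/2 for a,b in zip(((452,168),(390,160),(330,152),(270,146)),((462,98),(402,92),(342,82),(283,78)))]
A=np.array(A);T=np.array(T);print(A.round(4).tolist(),T.round(4).tolist(),((A+T)/2).round(4).tolist())
d=(A+T)[3]-(A+T)[0];print(np.degrees(np.arctan2(-d[0],d[1])),np.hypot(*d)/2)
move((.4306,-.0984,.15),11.8)
E
```

```text
[ 0.0383 -0.0573]
[0.0384 0.0102]
[0.0386 0.078 ]
[0.0381 0.146 ]
[[0.5962, -0.0879], [0.6058, -0.0211], [0.6156, 0.046], [0.6247, 0.1135]] [[0.5995, -0.0861], [0.6082, -0.0168], [0.6191, 0.0514], [0.6255, 0.1191]] [[0.5979, -0.087], [0.607, -0.019], [0.6174, 0.0487], [0.6251, 0.1163]]
-7.622955921397745 0.20503236256926846
t 0.5 pos [0.2173 0.6391 0.3038] rot [-180.     0.   161.2] gap 0.0852 -> dx -0.4393 dy -0.6295 dz 0.1538 twist -0.5337
```

Call:
{"fn": "step_arm", "kwargs": {
  "series": "-0.2 -0.285 0 -0.25;-0.2 -0.285 0 -0.25;-0.2 -0.285 0 -0.25;-0.2 -0.285 0 -0.25;-0.2 -0.285 0 -0.25;-0.2 -0.285 0 -0.25;-0.2 -0.285 0 -0.25;-0.2 -0.285 0 -0.25;-0.2 -0.285 0 -0.25;-0.2 -0.285 0 -0.25",
  "grip": 1,
  "force": 60
}}

```text
t: 1.28
tool_pos: [0.3156, 0.3022, 0.3046]
tcp_rot: [180.0, 0.1, 175.4]
contact_force: [-0.6, 0.1, -0.1]
finger_gap: 0.0859
gripper_force: 0.0
```

```bash
python3 -c "
from h import *
move((.4306,-.0984,.15),11.8)"
```

```text
t 1.3 pos [0.3156 0.3022 0.3046] rot [1.800e+02 1.000e-01 1.754e+02] gap 0.0859 -> dx -0.1470 dy -0.3900 dz 0.1546 twist -0.2870
```

Call:
{"fn": "step_arm", "kwargs": {
  "series": "-0.147 -0.39 0.155 -0.287;-0.147 -0.39 0.155 -0.287;-0.147 -0.39 0.155 -0.287;-0.147 -0.39 0.155 -0.287;-0.147 -0.39 0.155 -0.287;-0.147 -0.39 0.155 -0.287;-0.147 -0.39 0.155 -0.287;-0.147 -0.39 0.155 -0.287;-0.147 -0.39 0.155 -0.287;-0.147 -0.39 0.155 -0.287"
}}

```text
t: 2.12
tool_pos: [0.4213, -0.0618, 0.1622]
tcp_rot: [-180.0, 0.1, -168.0]
contact_force: [1.6, 0.6, 0.1]
finger_gap: 0.0854
gripper_force: 0.0
```

Call:
{"fn": "step_arm", "kwargs": {
  "series": "0 0 0 0;0 0 0 0;0 0 0 0;0 0 0 0"
}}

```text
t: 2.45
tool_pos: [0.4212, -0.059, 0.1631]
tcp_rot: [-180.0, 0.0, -167.9]
contact_force: [0.4, 0.1, 1.3]
finger_gap: 0.0854
gripper_force: 0.0
```

```bash
python3 -c "
from h import *
move((.4306,-.0984,.15),11.8)
c=cam('top');x=c['color'][165:285,170:300];cv2.imwrite('pics/c1.png',cv2.resize(x,None,fx=5,fy=5,interpolation=2))"
```

```text
t 2.5 pos [ 0.4212 -0.059   0.1631] rot [-180.     0.  -167.9] gap 0.0854 -> dx -0.0009 dy -0.0405 dz 0.0131 twist 0.0048
```

View pics/c1.png

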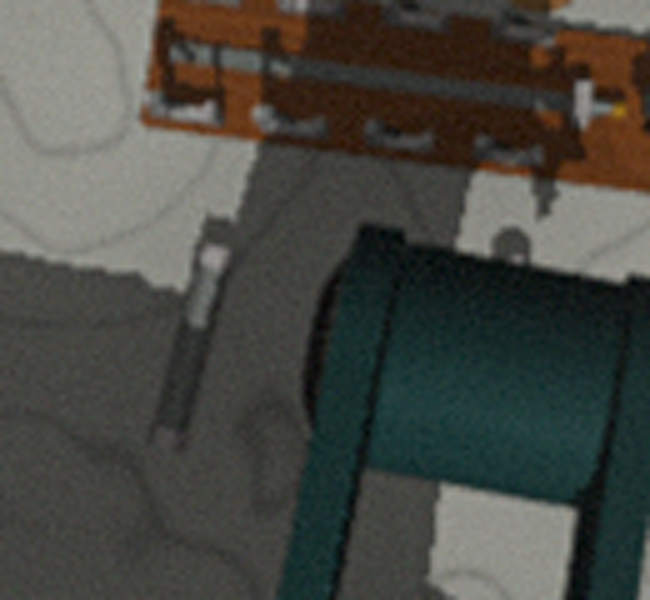

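The top crop shows the arm covering tube C, with its far cap at (512,245). Tube B's caps are now visible at (213,250) and (167,438), which helps later.

Call:
{"fn": "step_arm", "kwargs": {
  "series": "-0.001 -0.0405 0.013 0.005;-0.001 -0.0405 0.013 0.005;-0.001 -0.0405 0.035 0.005;-0.001 -0.0405 0.06 0.005;-0.001 -0.0405 0.087 0.005;-0.001 -0.0405 0.087 0.005;-0.001 -0.0405 0.087 0.005"
}}

```text
t: 3.08
tool_pos: [0.4301, -0.0986, 0.0755]
tcp_rot: [180.0, -0.1, -168.2]
contact_force: [-0.1, 0.6, 1.1]
finger_gap: 0.0854
gripper_force: 0.0
```

```bash
python3 -c "
from h import *
move((.4306,-.0984,.076),11.8)
c=cam('scene');x=c['color'][140:240,150:290];cv2.imwrite('pics/c2.png',cv2.resize(x,None,fx=5.5,fy=5.5,interpolation=2))
c=cam('top')
P=ray(c,np.array([(215,246),(167,440)])/5+[170,165]-.4,.0115);print(P.mean(0),P[0]-P[1])"
```

```text
t 3.1 pos [ 0.4301 -0.0986  0.0755] rot [ 1.800e+02 -1.000e-01 -1.682e+02] gap 0.0854 -> dx -0.0005 dy 0.0001 dz -0.0005 twist -0.0003
[0.44057847 0.1219633  0.0115    ] [ 0.12215524 -0.02937659  0.        ]
```

View pics/c2.png

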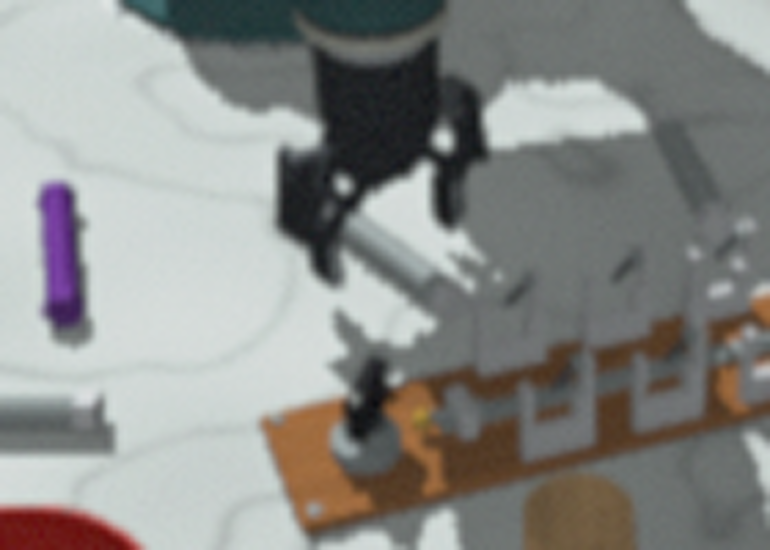

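The scene crop shows the open fingers at (310,220) and (455,190) straddling tube C, which runs from about (350,225) to (450,300). Next: close and lift.

Call:
{"fn": "step_arm", "kwargs": {
  "series": "0 0 0 0;0 0 0 0;0 0 0 0;0 0 0 0;0 0 0 0;0 0 0 0;0 0 0 0;0 0 0 0;0 0 0 0;0 0 0 0",
  "grip": -1,
  "force": 70
}}

```text
t: 4.02
tool_pos: [0.4306, -0.0997, 0.0761]
tcp_rot: [-180.0, 0.0, -168.3]
contact_force: [-2.7, 1.0, 6.7]
finger_gap: 0.0198
gripper_force: 68.4
```

Call:
{"fn": "step_arm", "kwargs": {
  "series": "0 0 -0.03 0;0 0 -0.06 0;0 0 -0.09 0;0 0 -0.12 0;0 0 -0.12 0;0 0 -0.12 0"
}}

```text
t: 4.52
tool_pos: [0.4308, -0.0997, 0.197]
tcp_rot: [-179.9, 0.1, -168.3]
contact_force: [0.4, 0.3, -1.8]
finger_gap: 0.0196
gripper_force: 68.7
```

```bash
python3 -c "
from h import *
move((.598,-.087,.195),-7.9)"
```

```text
t 4.5 pos [ 0.4308 -0.0997  0.197 ] rot [-1.799e+02  1.000e-01 -1.683e+02] gap 0.0196 -> dx -0.1663 dy -0.0214 dz 0.0020 twist 0.3420
```

Call:
{"fn": "step_arm", "kwargs": {
  "series": "-0.166 -0.021 0.002 0.342;-0.166 -0.021 0.002 0.342;-0.166 -0.021 0.002 0.342;-0.166 -0.021 0.002 0.342;-0.166 -0.021 0.002 0.342;-0.166 -0.021 0.002 0.342;-0.166 -0.021 0.045 0.342;-0.166 -0.021 0.045 0.342;-0.166 -0.021 0.045 0.342;-0.166 -0.021 0.045 0.342"
}}

```text
t: 5.35
tool_pos: [0.5967, -0.0866, 0.1517]
tcp_rot: [-180.0, 0.0, 172.1]
contact_force: [-0.3, 0.1, -0.1]
finger_gap: 0.0195
gripper_force: 68.8
```

```bash
python3 -c "
from h import *
move((.598,-.087,.150),-7.9)
O=np.array([.598,-.087])
X=[]
for n,s,(x0,y0,x1,y1) in (('top',5,(225,140,305,240)),('scene',5,(205,160,275,260))):
    c=cam(n);X.append(cv2.resize(c['color'][y0:y1,x0:x1],None,fx=s,fy=s,interpolation=2))
    print(n,x0,y0)
    t=robot.read_state()['tool_pos']
    for e in(-.065,0,.065): print(((proj(c,np.r_[t[:2]+e*ex,t[2]-.0645])[0]-[x0,y0]+.5)*s).round(0))
cv2.imwrite('pics/c3.png',np.hstack(X));print(X[0].shape)"
```

```text
t 5.3 pos [ 0.5967 -0.0866  0.1517] rot [-180.     0.   172.1] gap 0.0195 -> dx -0.0014 dy -0.0002 dz 0.0017 twist -0.0002
top 225 140
[234. 308.]
[247. 202.]
[261.  97.]
scene 205 160
[174. 117.]
[209. 175.]
[247. 238.]
(500, 400, 3)
```

View pics/c3.png

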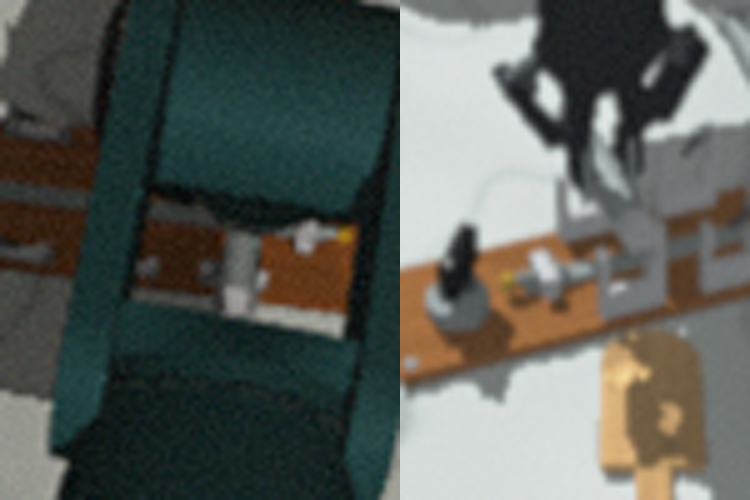

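Left half (top view): the held tube's near cap is at (238,312) against a predicted (234,308), so it is centred in the grip. Right half (scene view): the tube is over fork 0 around (620,200). Next: press down in stages, watching the force.

Call:
{"fn": "step_arm", "kwargs": {
  "series": "-0.0015 0 0.01 0;-0.0015 0 0.016 0;-0.0015 0 0.022 0;-0.0015 0 0.022 0"
}}

```text
t: 5.78
tool_pos: [0.5987, -0.0883, 0.1283]
tcp_rot: [-179.8, 0.1, 172.1]
contact_force: [-0.7, -17.1, -2.1]
finger_gap: 0.0195
gripper_force: 68.8
```

Call:
{"fn": "step_arm", "kwargs": {
  "series": "0 0 0.007 0;0 0 0.014 0;0 0 0.014 0"
}}

```text
t: 6.03
tool_pos: [0.598, -0.0879, 0.1129]
tcp_rot: [-179.8, -0.1, 172.1]
contact_force: [-1.8, -14.0, -13.5]
finger_gap: 0.0191
gripper_force: 69.0
```

Call:
{"fn": "step_arm", "kwargs": {
  "series": "0 0 0.004 0;0 0 0.008 0;0 0 0.009 0;0 0 0.009 0"
}}

```text
t: 6.37
tool_pos: [0.5985, -0.0867, 0.1051]
tcp_rot: [180.0, -0.0, 172.1]
contact_force: [-0.5, -0.1, -1.3]
finger_gap: 0.0192
gripper_force: 70.6
```

Call:
{"fn": "step_arm", "kwargs": {
  "series": "0 0 0 0;0 0 0 0;0 0 0 0;0 0 0 0;0 0 0 0",
  "grip": 0.1
}}

```text
t: 6.78
tool_pos: [0.5987, -0.0866, 0.1057]
tcp_rot: [180.0, 0.0, 172.1]
contact_force: [-0.6, -0.6, 0.0]
finger_gap: 0.0472
gripper_force: 0.0
```

Call:
{"fn": "step_arm", "kwargs": {
  "series": "0 0 -0.02 0;0 0 -0.04 0;0 0 -0.075 0;0 0 -0.1 0;0 0 -0.1 0"
}}

```text
t: 7.2
tool_pos: [0.6001, -0.0869, 0.2117]
tcp_rot: [-180.0, 0.4, 172.1]
contact_force: [0.4, -0.5, 1.5]
finger_gap: 0.0471
gripper_force: 0.0
```

```bash
python3 -c "
from h import *
move((.4376,.121,.195),166.5)
c=cam('scene');cv2.imwrite('pics/c4.png',cv2.resize(c['color'][120:250,120:350],None,fx=3.4,fy=3.4,interpolation=2))"
```

```text
t 7.2 pos [ 0.6001 -0.0869  0.2117] rot [-180.     0.4  172.1] gap 0.0471 -> dx 0.1895 dy 0.1836 dz 0.0167 twist 0.0979
```

View pics/c4.png

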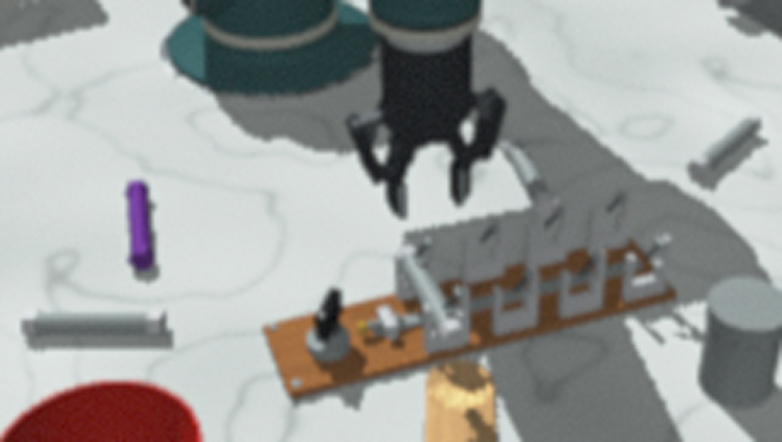

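The scene crop shows tube C low in clip 0, from (400,255) to (450,335), with the jaw over it at (450,312). Tube B runs from (512,147) to (545,198), A is at (725,152) and D is at (95,327). Next: cross-check B, A and D positions from both cameras.

```bash
python3 -c "
from h import *
c=cam('scene')
for a,b in (((512,147),(545,198)),((757,124),(698,180)),((25,322),(167,323))):
    P=ray(c,np.array([a,b])/3.4+[120,120]-.4,.0115)[:,:2];d=P[1]-P[0];print(P.mean(0).round(4),np.hypot(*d).round(3),np.degrees(np.arctan2(d[1],d[0])).round(1))
c=cam('top');X=[c['color'][170:270,y:y+w] for y,w in((110,180),)][0]
cv2.imwrite('pics/c5.png',cv2.resize(X,None,fx=4.4,fy=4.4,interpolation=2))
"
```

```text
[0.432  0.1229] 0.105 -11.4
[0.5069 0.344 ] 0.145 -66.2
[ 0.4489 -0.3646] 0.133 60.2
```

View pics/c5.png

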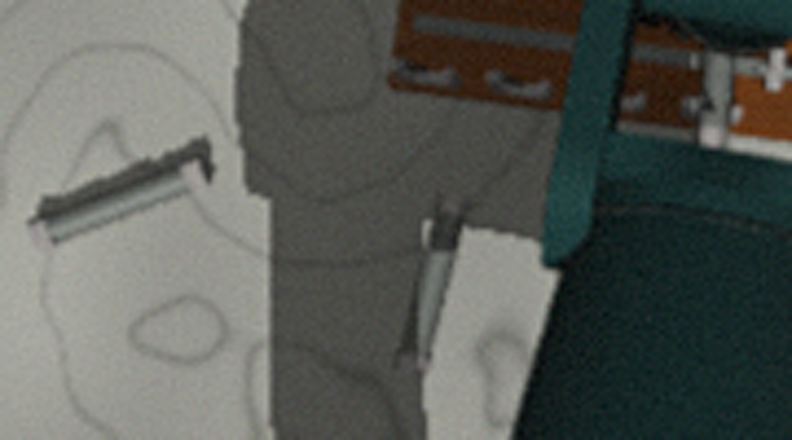

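Top crop: A is fully lit with end caps at (37,231) and (207,176). B's ends are at (420,362) and (453,203).

```bash
python3 -c "
from h import *
c=cam('top')
for a,b in (((420,364),(453,201)),((35,233),(208,175))):
    P=ray(c,np.array([a,b])/4.4+[110,170]-.4,.0115)[:,:2];d=P[1]-P[0];print(P.mean(0).round(4),np.hypot(*d).round(3),np.degrees(np.arctan2(d[1],d[0])).round(1))
move((.436,.1215,.14),-12)
"
```

```text
[0.4386 0.1188] 0.119 -11.1
[0.497  0.3473] 0.13 -71.7
t 7.4 pos [ 0.5983 -0.0866  0.2044] rot [ 1.800e+02 -1.000e-01  1.721e+02] gap 0.0468 -> dx 0.1893 dy 0.1838 dz 0.0644 twist 0.0717
```

Call:
{"fn": "step_arm", "kwargs": {
  "series": "0.1845 0.183 0 0.07;0.1845 0.183 0 0.07;0.1845 0.183 0 0.07;0.1845 0.183 0 0.07;0.1845 0.183 0.03 0.07;0.1845 0.183 0.06 0.07;0.1845 0.183 0.09 0.07;0.1845 0.183 0.09 0.07;0.1845 0.183 0.09 0.07",
  "grip": 1
}}

```text
t: 8.15
tool_pos: [0.4389, 0.1202, 0.1119]
tcp_rot: [-179.9, -0.3, 168.2]
contact_force: [-0.6, -0.7, -0.1]
finger_gap: 0.0853
gripper_force: 0.0
```

```bash
python3 -c "
from h import *
move((.441,.120,.076),-12)
"
```

```text
t 8.2 pos [0.4389 0.1202 0.1119] rot [-179.9   -0.3  168.2] gap 0.0853 -> dx -0.0021 dy 0.0002 dz 0.0359 twist 0.0034
```

Call:
{"fn": "step_arm", "kwargs": {
  "series": "-0.001 0 0 0;-0.001 0 0.018 0;-0.001 0 0.036 0;-0.001 0 0.036 0;-0.001 0 0.036 0"
}}

```text
t: 8.57
tool_pos: [0.443, 0.119, 0.0807]
tcp_rot: [-180.0, 0.0, 168.0]
contact_force: [-0.2, -0.7, -0.0]
finger_gap: 0.0855
gripper_force: 0.0
```

Call:
{"fn": "step_arm", "kwargs": {
  "series": "0 0 0 0;0 0 0 0;0 0 0 0;0 0 0 0;0 0 0 0;0 0 0 0;0 0 0 0;0 0 0 0;0 0 0 0",
  "grip": -1
}}

```text
t: 9.32
tool_pos: [0.4424, 0.1198, 0.0804]
tcp_rot: [180.0, 0.1, 168.1]
contact_force: [-1.2, -0.1, 7.1]
finger_gap: 0.0191
gripper_force: 68.6
```

Call:
{"fn": "step_arm", "kwargs": {
  "series": "0 0 -0.03 0;0 0 -0.06 0;0 0 -0.09 0;0 0 -0.12 0;0 0 -0.12 0;0 0 -0.12 0;0 0 -0.12 0"
}}

```text
t: 9.9
tool_pos: [0.4418, 0.1197, 0.1988]
tcp_rot: [-180.0, -0.0, 168.1]
contact_force: [-0.5, 0.2, -0.6]
finger_gap: 0.0192
gripper_force: 68.4
```

```bash
python3 -c "
from h import *
move((.6074,-.0196,.195),-7.9)
"
```

```text
t 9.9 pos [0.4418 0.1197 0.1988] rot [-180.    -0.   168.1] gap 0.0192 -> dx -0.1908 dy -0.1021 dz 0.0038 twist -0.0698
```

Call:
{"fn": "step_arm", "kwargs": {
  "series": "-0.186 -0.0343 0 -0.07;-0.186 -0.0343 0 -0.07;-0.186 -0.0343 0 -0.07;-0.186 -0.0343 0 -0.07;-0.186 -0.0343 0 -0.07;-0.186 -0.0343 0.02 -0.07;-0.186 -0.0343 0.04 -0.07;-0.186 -0.0343 0.04 -0.07;-0.186 -0.0343 0.04 -0.07;-0.186 -0.0343 0.04 -0.07"
}}

```text
t: 10.73
tool_pos: [0.6168, 0.0479, 0.1599]
tcp_rot: [-180.0, -0.0, 172.1]
contact_force: [0.2, 0.1, -1.5]
finger_gap: 0.0193
gripper_force: 68.5
```

```bash
python3 -c "
from h import *
move((.6167,.0478,.155),-7.9)
X=[]
for n,s,(x0,y0,x1,y1) in (('top',5,(195,130,275,230)),('scene',5,(225,150,295,250))):
    c=cam(n);X.append(cv2.resize(c['color'][y0:y1,x0:x1],None,fx=s,fy=s,interpolation=2))
    t=robot.read_state()['tool_pos']
    for e in(-.065,0,.065): print(((proj(c,np.r_[t[:2]+e*ex,t[2]-.069])[0]-[x0,y0]+.5)*s).round(0))
cv2.imwrite('pics/c6.png',np.hstack(X))"
```

```text
t 10.7 pos [0.6168 0.0479 0.1599] rot [-180.    -0.   172.1] gap 0.0193 -> dx 0.0001 dy -0.0001 dz 0.0049 twist 0.0003
[158. 326.]
[173. 220.]
[189. 115.]
[268. 120.]
[310. 174.]
[355. 233.]
```

View pics/c6.png

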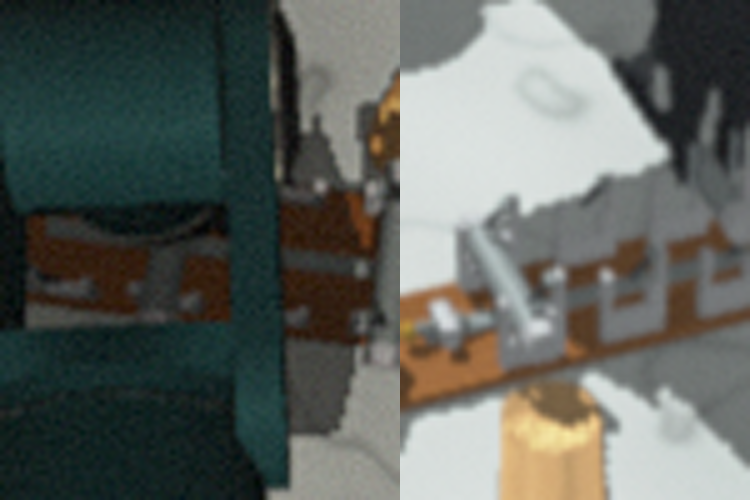

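Left half (top view): the tube lies along (150–180, 270), with its predicted axis at 166, so it is lined up with clip 2. Right half (scene view): tube C is down in clip 0. Next: press B.

Call:
{"fn": "step_arm", "kwargs": {
  "series": "0 0 0.012 0;0 0 0.018 0;0 0 0.024 0;0 0 0.029 0;0 0 0.029 0"
}}

```text
t: 11.25
tool_pos: [0.617, 0.0467, 0.13]
tcp_rot: [-179.9, 0.1, 172.1]
contact_force: [3.0, -10.5, -1.6]
finger_gap: 0.0192
gripper_force: 68.3
```

Call:
{"fn": "step_arm", "kwargs": {
  "series": "0 0 0.006 0;0 0 0.012 0;0 0 0.012 0"
}}

```text
t: 11.5
tool_pos: [0.6165, 0.0469, 0.1168]
tcp_rot: [-179.9, -0.1, 172.1]
contact_force: [2.8, -8.0, -13.3]
finger_gap: 0.0187
gripper_force: 68.5
```

Call:
{"fn": "step_arm", "kwargs": {
  "series": "0 0 0.004 0;0 0 0.009 0;0 0 0.01 0;0 0 0.01 0"
}}

```text
t: 11.83
tool_pos: [0.6169, 0.0476, 0.1088]
tcp_rot: [-180.0, 0.0, 172.1]
contact_force: [-3.4, -2.9, 6.3]
finger_gap: 0.0195
gripper_force: 71.1
```

Call:
{"fn": "step_arm", "kwargs": {
  "series": "0 0 0 0;0 0 0 0;0 0 0 0;0 0 0 0;0 0 0 0",
  "grip": 0.1
}}

```text
t: 12.25
tool_pos: [0.6169, 0.0478, 0.1084]
tcp_rot: [180.0, -0.0, 172.1]
contact_force: [-0.3, 0.4, 0.1]
finger_gap: 0.047
gripper_force: 0.0
```

Call:
{"fn": "step_arm", "kwargs": {
  "series": "0 0 -0.02 0;0 0 -0.04 0;0 0 -0.075 0;0 0 -0.1 0;0 0 -0.1 0;0 0 -0.1 0;0 0 -0.1 0"
}}

```text
t: 12.83
tool_pos: [0.6167, 0.0478, 0.2077]
tcp_rot: [-180.0, -0.0, 172.1]
contact_force: [0.3, -0.2, -0.0]
finger_gap: 0.0472
gripper_force: 0.0
```

```bash
python3 -c "
from h import *
move((.497,.3465,.14),108.3)
c=cam('top');c2=cam('scene')
import os
# is A still where it was? compare with the first pictures
a=cv2.imread('pics/top0raw.png');b=cv2.imread('pics/scene0raw.png')
np.save('n.npy',c['color'])
y=proj(c,[.497,.3465,.0115])[0].astype(int);z=proj(c2,[.497,.3465,.0115])[0].astype(int)
L=a[y[1]-25:y[1]+25,y[0]-35:y[0]+35];M=c['color'][y[1]-25:y[1]+25,y[0]-35:y[0]+35]
S=b[z[1]-25:z[1]+25,z[0]-35:z[0]+35];U=c2['color'][z[1]-25:z[1]+25,z[0]-35:z[0]+35]
D=c2['color'][165:240,115:185];D=cv2.resize(D,(70,50))
E=c2['color'][180:230,215:285];F=c2['color'][180:230,270:340]
print(y,z);cv2.imwrite('pics/c7.png',cv2.resize(np.vstack([np.hstack([L,M]),np.hstack([E,U])]),None,fx=5.5,fy=5.5,interpolation=2))
"
```

```text
t 12.8 pos [0.6167 0.0478 0.2077] rot [-180.    -0.   172.1] gap 0.0472 -> dx 0.1596 dy 0.2794 dz 0.0677 twist 1.1136
[137 215] [332 162]
```

View pics/c7.png

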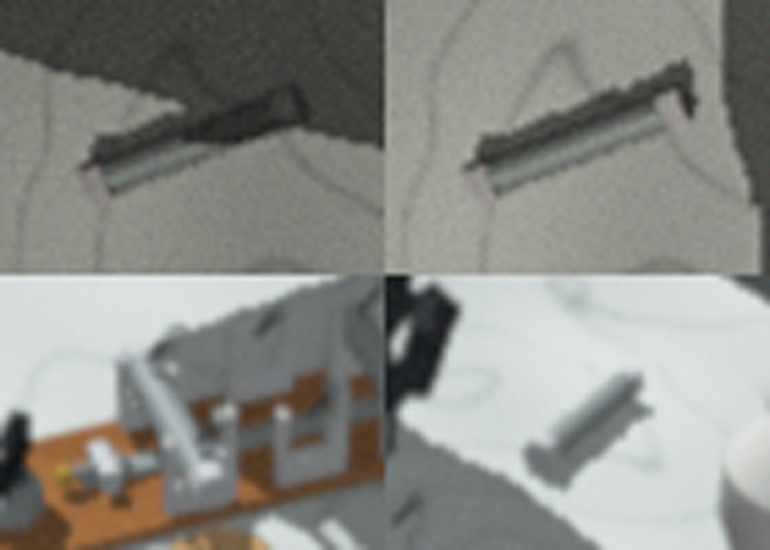

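The top pair (start and now) shows tube A unmoved, caps at (90,180) and (477,180). Bottom left shows clip 0 with tube C seated. Next: fetch A.

Call:
{"fn": "step_arm", "kwargs": {
  "series": "0.1596 0.2794 0 1.1136;0.1596 0.2794 0 1.1136;0.1596 0.2794 0 1.1136;0.1596 0.2794 0 1.1136;0.1596 0.2794 0 1.1136;0.1596 0.2794 0 1.1136;0.1596 0.2794 0 1.1136;0.1596 0.2794 0.02 1.1136;0.1596 0.2794 0.05 1.1136;0.1596 0.2794 0.07 1.1136",
  "grip": 1
}}

```text
t: 13.77
tool_pos: [0.4951, 0.3485, 0.135]
tcp_rot: [-179.8, 0.0, 108.0]
contact_force: [-0.1, -1.0, -1.1]
finger_gap: 0.0851
gripper_force: 0.0
```

```bash
python3 -c "
from h import *
move((.497,.3465,.078),108.3)
"
```

```text
t 13.8 pos [0.4951 0.3485 0.135 ] rot [-179.8    0.   108. ] gap 0.0851 -> dx -0.0024 dy 0.0012 dz 0.0570 twist -0.0046
```

Call:
{"fn": "step_arm", "kwargs": {
  "series": "0 0 0 0;0 0 0.02 0;0 0 0.04 0;0 0 0.06 0;0 0 0.06 0;0 0 0.06 0"
}}

```text
t: 14.27
tool_pos: [0.4974, 0.346, 0.0787]
tcp_rot: [-179.9, 0.0, 108.3]
contact_force: [-0.1, -0.7, -0.0]
finger_gap: 0.0856
gripper_force: 0.0
```

Call:
{"fn": "step_arm", "kwargs": {
  "series": "0 0 0 0;0 0 0 0;0 0 0 0;0 0 0 0;0 0 0 0;0 0 0 0;0 0 0 0;0 0 0 0;0 0 0 0",
  "grip": -1
}}

```text
t: 15.02
tool_pos: [0.4976, 0.3467, 0.0795]
tcp_rot: [179.9, -0.0, 108.3]
contact_force: [0.4, 0.5, 6.1]
finger_gap: 0.0192
gripper_force: 68.5
```

Call:
{"fn": "step_arm", "kwargs": {
  "series": "0 0 -0.03 0;0 0 -0.06 0;0 0 -0.09 0;0 0 -0.13 0;0 0 -0.13 0;0 0 -0.13 0;0 0 -0.13 0"
}}

```text
t: 15.6
tool_pos: [0.4971, 0.3464, 0.2081]
tcp_rot: [-180.0, 0.0, 108.3]
contact_force: [-0.6, -0.5, -1.3]
finger_gap: 0.0191
gripper_force: 68.3
```

```bash
python3 -c "
from h import *
move((.626,.1152,.205),-7.9)
"
```

```text
t 15.6 pos [0.4971 0.3464 0.2081] rot [-180.     0.   108.3] gap 0.0191 -> dx -0.2600 dy 0.0498 dz 0.0031 twist -1.1135
```

Call:
{"fn": "step_arm", "kwargs": {
  "series": "-0.26 0.05 0 -1.1135;-0.26 0.05 0 -1.1135;-0.26 0.05 0 -1.1135;-0.26 0.05 0 -1.1135;-0.26 0.05 0 -1.1135;-0.26 0.05 0 -1.1135;-0.26 0.05 0 -1.1135;-0.26 0.05 0 -1.1135;-0.26 0.05 0 -1.1135;-0.26 0.05 0 -1.1135"
}}

```text
t: 16.43
tool_pos: [0.6261, 0.1147, 0.2065]
tcp_rot: [-180.0, -0.2, 172.4]
contact_force: [0.1, 0.5, -0.4]
finger_gap: 0.0193
gripper_force: 68.2
```

Call:
{"fn": "step_arm", "kwargs": {
  "series": "0 0 0.02 0;0 0 0.04 0;0 0 0.05 0;0 0 0.05 0;0 0 0.05 0"
}}

```text
t: 16.85
tool_pos: [0.6261, 0.1155, 0.158]
tcp_rot: [-180.0, -0.1, 172.0]
contact_force: [0.6, -0.5, 0.4]
finger_gap: 0.0193
gripper_force: 68.2
```

```bash
python3 -c "
from h import *
move((.626,.1152,.155),-7.9)
"
```

```text
t 16.9 pos [0.6261 0.1155 0.158 ] rot [-1.80e+02 -1.00e-01  1.72e+02] gap 0.0193 -> dx 0.0000 dy -0.0003 dz 0.0030 twist -0.0011
```

Call:
{"fn": "step_arm", "kwargs": {
  "series": "0 0 0.01 0;0 0 0.016 0;0 0 0.022 0;0 0 0.028 0;0 0 0.028 0"
}}

```text
t: 17.27
tool_pos: [0.6268, 0.1141, 0.1305]
tcp_rot: [-179.9, 0.1, 172.0]
contact_force: [3.5, -11.8, -1.3]
finger_gap: 0.0194
gripper_force: 68.3
```

Call:
{"fn": "step_arm", "kwargs": {
  "series": "0 0 0.006 0;0 0 0.012 0;0 0 0.012 0"
}}

```text
t: 17.52
tool_pos: [0.6263, 0.1144, 0.1177]
tcp_rot: [-179.9, 0.0, 172.0]
contact_force: [1.3, -6.2, -8.3]
finger_gap: 0.0194
gripper_force: 68.4
```

Call:
{"fn": "step_arm", "kwargs": {
  "series": "0 0 0.004 0;0 0 0.008 0;0 0 0.0095 0;0 0 0.0095 0"
}}

```text
t: 17.85
tool_pos: [0.6262, 0.1153, 0.1086]
tcp_rot: [-180.0, -0.0, 172.1]
contact_force: [-0.4, -0.2, -0.8]
finger_gap: 0.0192
gripper_force: 69.5
```

Call:
{"fn": "step_arm", "kwargs": {
  "series": "0 0 0.0015 0;0 0 0.0015 0"
}}

```text
t: 18.02
tool_pos: [0.6265, 0.1154, 0.108]
tcp_rot: [180.0, 0.0, 172.1]
contact_force: [-1.3, -0.5, 1.1]
finger_gap: 0.0193
gripper_force: 70.0
```

Call:
{"fn": "step_arm", "kwargs": {
  "series": "0 0 0 0;0 0 0 0;0 0 0 0;0 0 0 0;0 0 0 0",
  "grip": 0.1
}}

```text
t: 18.43
tool_pos: [0.6263, 0.1153, 0.1075]
tcp_rot: [-180.0, -0.0, 172.1]
contact_force: [0.3, -0.0, -0.3]
finger_gap: 0.047
gripper_force: 0.0
```

Call:
{"fn": "step_arm", "kwargs": {
  "series": "0 0 -0.02 0;0 0 -0.04 0;0 0 -0.075 0;0 0 -0.1 0;0 0 -0.1 0;0 0 -0.1 0;0 0 -0.1 0"
}}

```text
t: 19.02
tool_pos: [0.6261, 0.1153, 0.2067]
tcp_rot: [-180.0, -0.0, 172.1]
contact_force: [-0.3, 0.1, -1.2]
finger_gap: 0.0471
gripper_force: 0.0
```

```bash
python3 -c "
from h import *
move((.450,-.366,.2),61.5)
c=cam('top');c2=cam('scene')
a=cv2.imread('pics/top0raw.png');b=cv2.imread('pics/scene0raw.png')
p=[.450,-.366,.0115]
for i,(k,r) in enumerate(((c,a),(c2,b))):
    y=proj(k,p)[0].astype(int);s=np.s_[y[1]-28:y[1]+28,y[0]-28:y[0]+28]
    print(y,'mean/95pct change at D',cv2.absdiff(k['color'][s],r[s]).mean(),np.percentile(cv2.absdiff(k['color'][s],r[s]),95))
"
```

```text
t 19.0 pos [0.6261 0.1153 0.2067] rot [-180.    -0.   172.1] gap 0.0471 -> dx 0.1083 dy -0.5009 dz 0.0067 twist -1.2113
[361 228] mean/95pct change at D 19.14158163265306 26.0
[147 214] mean/95pct change at D 11.349170918367347 16.0
```

```bash
python3 -c "
from h import *
c=cam('top');c2=cam('scene')
a=cv2.imread('pics/top0raw.png');b=cv2.imread('pics/scene0raw.png')
p=[.450,-.366,.0115]
for k,r in ((c,a),(c2,b)):
    y=proj(k,p)[0].astype(int);t=r[y[1]-20:y[1]+20,y[0]-24:y[0]+24]
    m=cv2.matchTemplate(k['color'][y[1]-45:y[1]+45,y[0]-50:y[0]+50],t,cv2.TM_CCOEFF_NORMED);_,v,_,l=cv2.minMaxLoc(m);print(v,np.array(l)-[26,25])
    print(k['color'].mean(),r.mean())
"
```

```text
0.9899397492408752 [0 0]
108.46265157063802 98.68661499023438
0.9987159371376038 [0 0]
140.2524702284071 134.62936062282986
```

Call:
{"fn": "step_arm", "kwargs": {
  "series": "0.108 -0.501 0 1.93;0.108 -0.501 0 1.93;0.108 -0.501 0 1.93;0.108 -0.501 0 1.93;0.108 -0.501 0 1.93;0.108 -0.501 0 1.93;0.108 -0.501 0 1.93;0.108 -0.501 0 1.93;0.108 -0.501 0 1.93;0.108 -0.501 0 1.93",
  "grip": 1
}}

```text
t: 20.05
tool_pos: [0.4821, -0.2777, 0.2071]
tcp_rot: [-180.0, -0.0, 100.1]
contact_force: [0.6, 0.3, -0.2]
finger_gap: 0.0857
gripper_force: 0.0
```

Call:
{"fn": "step_arm", "kwargs": {
  "series": "0 0 0 0;0 0 0 0"
}}

```text
t: 20.22
tool_pos: [0.4824, -0.2777, 0.2069]
tcp_rot: [-180.0, -0.0, 100.3]
contact_force: [-0.0, 0.5, -0.4]
finger_gap: 0.0855
gripper_force: 0.0
```

```bash
python3 -c "
from h import *
move((.450,-.366,.14),61.5);print(robot.read_state()['joints'].round(1))
"
```

```text
t 20.2 pos [ 0.4824 -0.2777  0.2069] rot [-180.    -0.   100.3] gap 0.0855 -> dx -0.0811 dy -0.0477 dz 0.0669 twist 0.6768
[-32.6  -5.7 104.1   0.   81.7 -42.8]
```

Call:
{"fn": "step_arm", "kwargs": {
  "series": "-0.081 -0.048 0 0.677;-0.081 -0.048 0 0.677;-0.081 -0.048 0 0.677;-0.081 -0.048 0 0.677;-0.081 -0.048 0.02 0.677;-0.081 -0.048 0.05 0.677;-0.081 -0.048 0.07 0.677;-0.081 -0.048 0.07 0.677;-0.081 -0.048 0.07 0.677"
}}

```text
t: 20.97
tool_pos: [0.4512, -0.3634, 0.1369]
tcp_rot: [-179.9, -0.0, 61.8]
contact_force: [0.6, -0.9, 0.2]
finger_gap: 0.0854
gripper_force: 0.0
```

Call:
{"fn": "step_arm", "kwargs": {
  "series": "0 0 0.02 0;0 0 0.04 0;0 0 0.059 0;0 0 0.059 0;0 0 0.059 0"
}}

```text
t: 21.38
tool_pos: [0.4514, -0.3643, 0.0797]
tcp_rot: [180.0, -0.0, 61.8]
contact_force: [0.5, -0.2, 0.3]
finger_gap: 0.0854
gripper_force: 0.0
```

Call:
{"fn": "step_arm", "kwargs": {
  "series": "0 0 0 0;0 0 0 0;0 0 0 0;0 0 0 0;0 0 0 0;0 0 0 0;0 0 0 0;0 0 0 0;0 0 0 0",
  "grip": -1
}}

```text
t: 22.13
tool_pos: [0.4512, -0.3647, 0.0794]
tcp_rot: [179.9, 0.0, 61.7]
contact_force: [-0.9, 1.5, 6.8]
finger_gap: 0.0193
gripper_force: 68.6
```

Call:
{"fn": "step_arm", "kwargs": {
  "series": "0 0 -0.03 0;0 0 -0.06 0;0 0 -0.09 0;0 0 -0.13 0;0 0 -0.13 0;0 0 -0.13 0;0 0 -0.13 0"
}}

```text
t: 22.72
tool_pos: [0.4508, -0.3643, 0.2081]
tcp_rot: [-180.0, -0.0, 61.7]
contact_force: [0.0, -0.2, -0.7]
finger_gap: 0.0194
gripper_force: 68.7
```

```bash
python3 -c "
from h import *
move((.6074,-.0196,.205),-7.9)
"
```

```text
t 22.7 pos [ 0.4508 -0.3643  0.2081] rot [-180.    -0.    61.7] gap 0.0194 -> dx 0.3778 dy -0.0256 dz 0.0031 twist 1.2146
```

Call:
{"fn": "step_arm", "kwargs": {
  "series": "0.378 -0.0255 0 1.2145;0.378 -0.0255 0 1.2145;0.378 -0.0255 0 1.2145;0.378 -0.0255 0 1.2145;0.378 -0.0255 0 1.2145;0.378 -0.0255 0 1.2145;0.378 -0.0255 0 1.2145;0.378 -0.0255 0 1.2145;0.378 -0.0255 0 1.2145;0.378 -0.0255 0 1.2145"
}}

```text
t: 23.55
tool_pos: [0.608, -0.0168, 0.2066]
tcp_rot: [-180.0, 0.1, -5.7]
contact_force: [-0.2, -0.3, -0.7]
finger_gap: 0.0189
gripper_force: 68.6
```

Call:
{"fn": "step_arm", "kwargs": {
  "series": "0 0 0 0;0 0 0 0;0 0 0 0"
}}

```text
t: 23.8
tool_pos: [0.6073, -0.0197, 0.2071]
tcp_rot: [180.0, 0.1, -5.3]
contact_force: [0.5, -1.1, -0.3]
finger_gap: 0.0192
gripper_force: 68.7
```

```bash
python3 -c "
from h import *
move((.6074,-.0196,.157),-7.9)
"
```

```text
t 23.8 pos [ 0.6073 -0.0197  0.2071] rot [ 1.8e+02  1.0e-01 -5.3e+00] gap 0.0192 -> dx 0.0001 dy -0.0001 dz 0.0501 twist 0.0450
```

Call:
{"fn": "step_arm", "kwargs": {
  "series": "0 0 0.02 0.045;0 0 0.04 0.045;0 0 0.05 0.045;0 0 0.05 0.045;0 0 0.05 0.045"
}}

```text
t: 24.22
tool_pos: [0.6074, -0.0203, 0.1584]
tcp_rot: [180.0, 0.1, -8.0]
contact_force: [-0.9, -0.2, -1.2]
finger_gap: 0.0193
gripper_force: 68.7
```

Call:
{"fn": "step_arm", "kwargs": {
  "series": "0 0 0.01 0;0 0 0.016 0;0 0 0.022 0;0 0 0.028 0;0 0 0.028 0"
}}

```text
t: 24.63
tool_pos: [0.6079, -0.021, 0.1304]
tcp_rot: [179.8, -0.1, -8.0]
contact_force: [-1.1, -13.5, -0.5]
finger_gap: 0.0193
gripper_force: 68.9
```

Call:
{"fn": "step_arm", "kwargs": {
  "series": "0 0 0.006 0;0 0 0.012 0;0 0 0.012 0"
}}

```text
t: 24.88
tool_pos: [0.6074, -0.0208, 0.1174]
tcp_rot: [179.8, 0.0, -8.0]
contact_force: [-3.0, -12.0, -9.0]
finger_gap: 0.0194
gripper_force: 68.9
```

Call:
{"fn": "step_arm", "kwargs": {
  "series": "0 0 0.004 0;0 0 0.008 0;0 0 0.0105 0;0 0 0.0105 0"
}}

```text
t: 25.22
tool_pos: [0.6078, -0.0197, 0.108]
tcp_rot: [180.0, -0.0, -8.0]
contact_force: [-0.1, 0.0, -1.6]
finger_gap: 0.0193
gripper_force: 70.3
```

Release, lift, back off, then check the rack.

Call:
{"fn": "step_arm", "kwargs": {
  "series": "0 0 0.001 0;0 0 0.001 0"
}}

```text
t: 25.38
tool_pos: [0.6079, -0.0196, 0.1077]
tcp_rot: [180.0, -0.0, -8.0]
contact_force: [-3.4, -1.3, 5.8]
finger_gap: 0.0189
gripper_force: 71.0
```

Call:
{"fn": "step_arm", "kwargs": {
  "series": "0 0 0 0;0 0 0 0;0 0 0 0;0 0 0 0;0 0 0 0",
  "grip": 0.1
}}

```text
t: 25.8
tool_pos: [0.6078, -0.0195, 0.107]
tcp_rot: [-180.0, -0.0, -8.0]
contact_force: [-0.0, -0.1, -0.1]
finger_gap: 0.0468
gripper_force: 0.0
```

Call:
{"fn": "step_arm", "kwargs": {
  "series": "0 0 -0.02 0;0 0 -0.04 0;0 0 -0.075 0;0 0 -0.1 0;-0.1 0 -0.13 0;-0.2 0 -0.13 0;-0.2 0 -0.13 0;-0.2 0 -0.13 0;-0.2 0 -0.13 0;-0.2 0 -0.13 0"
}}

```text
t: 26.63
tool_pos: [0.4058, 0.009, 0.2388]
tcp_rot: [-180.0, -0.2, -8.0]
contact_force: [-0.5, -0.2, 0.6]
finger_gap: 0.0467
gripper_force: 0.0
```

```bash
python3 -c "
from h import *
c=cam('top');c2=cam('scene')
A=cv2.resize(c['color'][140:210,195:325],None,fx=6,fy=4.2,interpolation=2);A=cv2.resize(c['color'][148:208,195:325],None,fx=5,fy=5,interpolation=2)
B=cv2.resize(c2['color'][170:230,195:325],None,fx=5,fy=5,interpolation=2)
cv2.imwrite('pics/c8.png',np.vstack([A,B]))
"
```

```text
(no output)
```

View pics/c8.png

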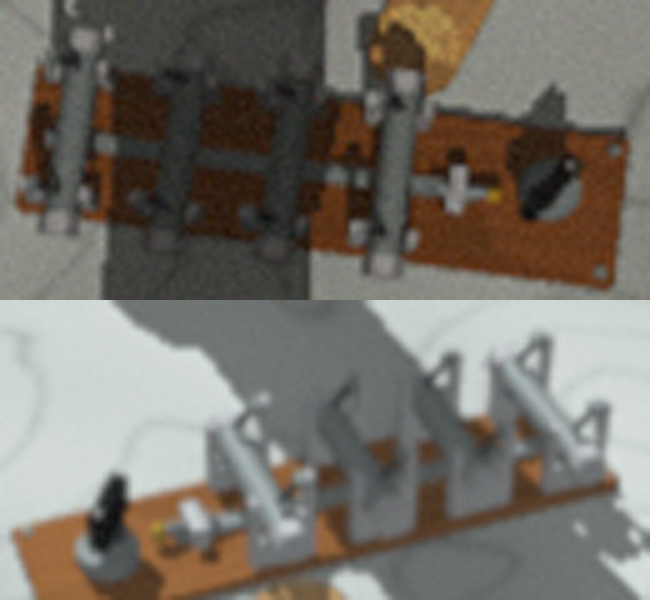

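All four tubes lie low in the forks, with jaw tips over them. Top half, tubes at (75,130), (180,150), (285,160), (395,170). Bottom half shows the same tubes level. The cam bar runs from (522,215) to (575,160) with the white dot at upper right, and the follower tip is at (492,196). Next: locate the cam axis and angle from both views.

```bash
python3 -c "
from h import *
yaw=np.radians(-7.9);ex=np.array([np.cos(yaw),np.sin(yaw)]);ey=np.array([-ex[1],ex[0]])
def fb(c,s,z):
    im=c['color'];m=np.zeros(im.shape[:2],np.uint8);m[s]=cv2.inRange(im,(0,0,0),(45,45,45))[s]
    k=max(cv2.findContours(m,cv2.RETR_EXTERNAL,cv2.CHAIN_APPROX_NONE)[0],key=cv2.contourArea)
    P=(ray(c,k[:,0],z)[:,:2]*1000).astype(np.float32);r=cv2.minAreaRect(P);print('blob',r);return k
c=cam('top');k=fb(c,np.s_[172:196,294:316],.062)
P=ray(c,np.array([(520,216),(577,158)])/5+[195,148]-.4,.062)[:,:2];d=P[1]-P[0];d/=np.hypot(*d)
print('ends',P.round(4),np.hypot(*(P[1]-P[0])),'axis',(P[0]+.019*d).round(4),(P[1]-.027*d).round(4),'cam angle',np.arctan2(ey[0]*d[1]-ey[1]*d[0],ey@d))
print('by tip',ray(c,np.array([(493,196)])/5+[195,148]-.4,.021)[0][:2]-.026*ey)
print('by plate',O-.15*ey, 'by slot0-.095',np.array([.598,-.087])-.095*ey)
c=cam('scene');fb(c,np.s_[262-0-60+0:222,210:222],.05)
print('scene bar top/bot px -> ',[ray(c,np.array(p)/5+[195,170]-.4,z)[0][:2].round(4) for p,z in(((118,478),.062),((107,555),.026))])
"
```

```text
blob ((584.1240844726562, -180.48605346679688), (17.348493576049805, 43.71758270263672), 39.26866149902344)
ends [[ 0.5666 -0.1633]
 [ 0.6025 -0.1993]] 0.05086752958891258 axis [ 0.58   -0.1767] [ 0.5834 -0.1802] cam angle -2.2211615628058414
by tip [ 0.58162445 -0.17688953]
by plate [ 0.58538332 -0.17997642] by slot0-.095 [ 0.58494277 -0.1810984 ]
blob ((588.1363525390625, -185.0087890625), (12.704581260681152, 60.698936462402344), 57.78639602661133)
scene bar top/bot px ->  [array([ 0.7911, -0.2721]), array([ 0.8057, -0.2874])]
```

```bash
python3 -c "
from h import *
c=cam('scene');print([ray(c,np.array(p)/5+[195,170]-.4,z)[0][:2].round(4) for p,z in(((118,178),.062),((107,240),.026))])
move((.583,-.179,.18),-48);print(robot.read_state()['joints'].round(1))
"
```

```text
[array([ 0.5727, -0.172 ]), array([ 0.5838, -0.1869])]
t 26.9 pos [0.4104 0.0083 0.2367] rot [180.   0.  -8.] gap 0.0469 -> dx 0.1971 dy 0.1613 dz 0.0567 twist 0.6975
[ -2.4 -27.  118.1  -0.   88.9  95.6]
```

Call:
{"fn": "step_arm", "kwargs": {
  "series": "0.197 0.161 0 0.6975;0.197 0.161 0 0.6975;0.197 0.161 0 0.6975;0.197 0.161 0 0.6975;0.197 0.161 0 0.6975;0.197 0.161 0.02 0.6975;0.197 0.161 0.057 0.6975;0.197 0.161 0.057 0.6975;0.197 0.161 0.057 0.6975;0.197 0.161 0.057 0.6975",
  "grip": 0.4
}}

```text
t: 27.72
tool_pos: [0.5825, -0.1783, 0.1806]
tcp_rot: [180.0, 0.0, -48.0]
contact_force: [0.2, 0.1, 1.0]
finger_gap: 0.0596
gripper_force: 0.0
```

```bash
python3 -c "
from h import *
move((.583,-.179,.11),-48)
c=cam('scene');c2=cam('top')
A=cv2.resize(c['color'][150:230,180:260],None,fx=6,fy=6,interpolation=2)
cv2.imwrite('pics/c9.png',A)
"
```

```text
t 27.7 pos [ 0.5825 -0.1783  0.1806] rot [180.   0. -48.] gap 0.0596 -> dx 0.0008 dy 0.0001 dz 0.0706 twist 0.0006
```

View pics/c9.png

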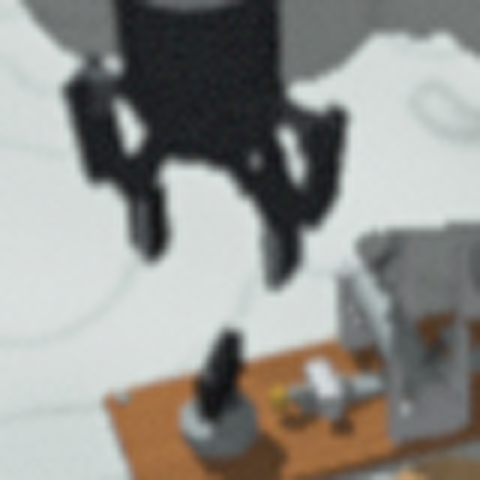

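The scene crop shows the fingers at (152,255) and (285,280), centred over the bar grip at (220,375). Next: lower and close on the bar.

Call:
{"fn": "step_arm", "kwargs": {
  "series": "0 0 0.02 0;0 0 0.045 0;0 0 0.07 0;0 0 0.07 0;0 0 0.07 0"
}}

```text
t: 28.23
tool_pos: [0.5822, -0.1781, 0.1111]
tcp_rot: [-180.0, 0.0, -48.0]
contact_force: [-0.4, -0.4, 1.1]
finger_gap: 0.0596
gripper_force: 0.0
```

Call:
{"fn": "step_arm", "kwargs": {
  "series": "0 0 0 0;0 0 0 0;0 0 0 0;0 0 0 0;0 0 0 0;0 0 0 0;0 0 0 0;0 0 0 0",
  "grip": -1,
  "force": 40
}}

```text
t: 28.9
tool_pos: [0.5823, -0.179, 0.1115]
tcp_rot: [180.0, -0.1, -48.0]
contact_force: [-7.3, -1.3, 10.9]
finger_gap: 0.0112
gripper_force: 42.4
```

```bash
python3 -c "
from h import *
s=robot.read_state();print(s['contact_force'],s['ft_torque']);move((.583,-.179,.11),-48)"
```

```text
[-7.34921468 -1.26005455 10.89619145] [-0.25239771  0.94926176  0.08562692]
t 28.9 pos [ 0.5823 -0.179   0.1115] rot [ 1.8e+02 -1.0e-01 -4.8e+01] gap 0.0112 -> dx 0.0005 dy -0.0005 dz 0.0015 twist -0.0000
```

Call:
{"fn": "step_arm", "kwargs": {
  "series": "0 0.0005 -0.001 -0.08;0 0.0005 -0.001 -0.16;0 0.0005 -0.001 -0.24;0 0.0005 -0.001 -0.32;0 0.0005 -0.001 -0.4;0 0.0005 -0.001 -0.4"
}}

```text
t: 29.4
tool_pos: [0.5817, -0.1796, 0.1115]
tcp_rot: [179.9, -0.0, -24.8]
contact_force: [-3.1, -4.7, -1.0]
finger_gap: 0.0109
gripper_force: 41.3
```

Call:
{"fn": "step_arm", "kwargs": {
  "series": "0 0 0 -0.08;0 0 0 -0.16;0 0 0 -0.24;0 0 0 -0.32;0 0 0 -0.4;0 0 0 -0.4"
}}

```text
t: 29.9
tool_pos: [0.5816, -0.1802, 0.1115]
tcp_rot: [179.9, 0.0, -1.9]
contact_force: [-5.5, -12.0, 0.2]
finger_gap: 0.0113
gripper_force: 41.3
```

```bash
python3 -c "
from h import *
s=robot.read_state();print(s['contact_force'],s['ft_torque']);move((.583,-.179,.11),82.1)"
```

```text
[ -5.46118095 -12.02217455   0.23067263] [-1.76257898e+00  6.83760465e-01  7.43610514e-04]
t 29.9 pos [ 0.5816 -0.1802  0.1115] rot [179.9   0.   -1.9] gap 0.0113 -> dx 0.0014 dy -0.0012 dz 0.0015 twist -1.4657
```

Call:
{"fn": "step_arm", "kwargs": {
  "series": "-0.0005 0.0012 0 -0.08;-0.0005 0.0012 0 -0.16;-0.0005 0.0012 0 -0.24;-0.0005 0.0012 0 -0.32;-0.0005 0.0012 0 -0.4;-0.0005 0.0012 0 -0.48;-0.0005 0.0012 0 -0.48"
}}

```text
t: 30.48
tool_pos: [0.5815, -0.1813, 0.1116]
tcp_rot: [179.8, 0.0, 25.6]
contact_force: [1.9, -12.1, -4.2]
finger_gap: 0.0111
gripper_force: 40.8
```

Call:
{"fn": "step_arm", "kwargs": {
  "series": "0 0 0 -0.08;0 0 0 -0.16;0 0 0 -0.24;0 0 0 -0.32;0 0 0 -0.4;0 0 0 -0.48;0 0 0 -0.48"
}}

```text
t: 31.07
tool_pos: [0.5819, -0.1819, 0.1116]
tcp_rot: [179.8, 0.1, 53.1]
contact_force: [6.8, -18.3, -8.0]
finger_gap: 0.0114
gripper_force: 40.3
```

```bash
python3 -c "
from h import *
s=robot.read_state();print(s['contact_force'],s['ft_torque']);move((.583,-.179,.11),82.1)"
```

```text
[  6.80315317 -18.30947258  -8.02853713] [-2.70591167 -1.15343877  0.11793506]
t 31.1 pos [ 0.5819 -0.1819  0.1116] rot [1.798e+02 1.000e-01 5.310e+01] gap 0.0114 -> dx 0.0030 dy -0.0009 dz 0.0016 twist -0.5058
```

Call:
{"fn": "step_arm", "kwargs": {
  "series": "-0.0008 0.0014 0 -0.08;-0.0008 0.0014 0 -0.16;-0.0008 0.0014 0 -0.24;-0.0008 0.0014 0 -0.32;-0.0008 0.0014 0 -0.4;-0.0008 0.0014 0 -0.48;-0.0008 0.0014 0 -0.506;-0.0008 0.0014 0 -0.506;-0.0008 0.0014 0 -0.506"
}}

```text
t: 31.82
tool_pos: [0.5828, -0.1827, 0.1116]
tcp_rot: [179.8, 0.1, 81.8]
contact_force: [10.1, -11.8, -7.3]
finger_gap: 0.0114
gripper_force: 40.3
```

```bash
python3 -c "
from h import *
s=robot.read_state();print(s['contact_force'],s['ft_torque']);move((.583,-.179,.11),82.1)"
```

```text
[ 10.09597935 -11.82841504  -7.27533562] [-1.63664283 -1.55133156  0.15763568]
t 31.8 pos [ 0.5828 -0.1827  0.1116] rot [1.798e+02 1.000e-01 8.180e+01] gap 0.0114 -> dx 0.0037 dy -0.0003 dz 0.0016 twist -0.0046
```

Call:
{"fn": "step_arm", "kwargs": {
  "series": "-0.001 0.001 0 0;-0.001 0.001 0 0;-0.001 0.001 0 0;-0.001 0.001 0 0"
}}

```text
t: 32.15
tool_pos: [0.5831, -0.183, 0.1115]
tcp_rot: [179.9, 0.0, 81.8]
contact_force: [3.7, -4.8, 0.4]
finger_gap: 0.0112
gripper_force: 41.4
```

Call:
{"fn": "step_arm", "kwargs": {
  "series": "0 0 0 0;0 0 0 0;0 0 0 0;0 0 0 0;0 0 0 0;0 0 0 0",
  "grip": 0.2
}}

```text
t: 32.65
tool_pos: [0.5828, -0.1826, 0.1111]
tcp_rot: [-180.0, -0.0, 81.8]
contact_force: [0.2, -0.5, -0.2]
finger_gap: 0.0511
gripper_force: 0.0
```

Call:
{"fn": "step_arm", "kwargs": {
  "series": "0 0 -0.02 0;0 0 -0.04 0;0 0 -0.07 0;0 0 -0.1 0;-0.05 -0.1 -0.13 0;-0.05 -0.2 -0.13 0;-0.05 -0.2 -0.13 0;-0.05 -0.2 -0.13 0;-0.05 -0.2 -0.13 0;-0.05 -0.2 -0.13 0"
}}

```text
t: 33.48
tool_pos: [0.3735, -0.2037, 0.2427]
tcp_rot: [179.9, 0.1, 81.8]
contact_force: [-0.0, -0.6, -0.7]
finger_gap: 0.0515
gripper_force: 0.0
```

```bash
python3 -c "
from h import *
c=cam('top');s=np.s_[168:198,288:318]
im=c['color'];m=np.zeros(im.shape[:2],np.uint8);m[s]=cv2.inRange(im,(0,0,0),(50,50,50))[s]
k=max(cv2.findContours(m,cv2.RETR_EXTERNAL,cv2.CHAIN_APPROX_NONE)[0],key=cv2.contourArea)
print(cv2.minAreaRect((ray(c,k[:,0],.062)[:,:2]*1000).astype(np.float32)))
o=cv2.inRange(cv2.cvtColor(im,cv2.COLOR_BGR2HSV),(18,120,60),(35,255,255))
q=np.argwhere(o[160:205,270:320])+[160,270];print('tip px',q[:,::-1].mean(0) if len(q) else None)
a=cv2.imread('pics/top0raw.png');o=cv2.inRange(cv2.cvtColor(a,cv2.COLOR_BGR2HSV),(18,120,60),(35,255,255));q=np.argwhere(o[160:205,270:320])+[160,270];print('tip px0',q[:,::-1].mean(0) if len(q) else None)
print(robot.read_state()['tool_pos'],robot.read_state()['t'])
for y in range(170,196,1): print(' '.join('%3d'%v for v in im[y,288:316].max(1)))
"
```

```text
((595.9393920898438, -171.13063049316406), (82.28948974609375, 49.95109558105469), 71.93181610107422)
tip px [287.7 176.8]
tip px0 [291.25 179.75]
[ 0.3755449  -0.20395168  0.2425281 ] 33.5333
 81  75  72  78  71  73  71  73  73  76  75  68  72  68  78  74  75  73  68  75  76  71  75  77  70  70  70  71
 64  62  58  61  69  65  72  70  71  74  71  72  73  76  74  77  75  74  78  76  72  73  72  73  75  74  67  71
 55  54  48  52  59  58  57  60  64  61  61  58  67  63  66  77  71  80  72  67  74  72  72  72  75  71  73  69
 49  51  50  51  49  53  54  52  54  48  54  50  60  53  61  56  64  62  63  64  65  66  63  72  75  70  72  75
 52  43  50  53  57  50  53  50  52  51  50  48  60  52  48  46  47  52  53  51  55  59  62  61  60  61  60  61
 51  50  49  52  46  50  46  54  51  54  50  47  54  48  50  53  54  46  50  53  55  57  52  53  56  50  57  54
 50  47  48  57  50  51  51  47  54  54  49  52  50  52  50  56  52  55  50  55  53  55  54  54  50  51  57  76
 52  59  51  51  51  56  53  56  46  47  55  52  55  54  50  50  52  47  54  49  57  50  53  52  55  54  83 104
 46  50  52
[... 1304 characters left out ...]
  43  46  52  53  90 109 106
 96  95  99  97 105 105  85  98 112 109 111 111 110 102  62  44  50  51  49  53  47  52  51  48  50  92 105 102
 99  99  96  95 105 104 108  88  91 110 110 106 108 111  76  52  57  50  56  55  57  52  52  56  50  99 103 107
 99  96 101  97 101 111 111  97  88  90 107 107 103 108  73  43  56  54  51  56  53  59  53  51  56  94 108 105
 91  97  93  98 102 108 113 106 100 104  99  95  87  83  64  52  54  59  58  53  55  55  56  48  57  93 111 100
 94  91  92  95  95 100 105  97 108 100 107 101  94  75  51  54  53  50  55  54  59  60  54  57  51  96 107 106
 96  93  92  94  96 100 107 102 104 103  99 109  85  59  52  57  54  54  50  54  55  51  55  46  52 100 110 111
```

```bash
python3 -c "
from h import *
c=cam('top');im=c['color'];m=np.zeros(im.shape[:2],np.uint8);s=np.s_[180:193,292:313]
m[s]=255*(im[s].max(2)<36);m=cv2.morphologyEx(m,cv2.MORPH_CLOSE,np.ones((3,3)))
q=np.argwhere(m)[:,::-1].astype(float);P=ray(c,q,.058)[:,:2]
r=cv2.minAreaRect((P*1000).astype(np.float32));w=np.linalg.svd(P-P.mean(0))[2][0]
print(r,'axis deg',np.degrees(np.arctan2(w[1],w[0]))%180,'want 82.1')
for z in (.1,): print(robot.read_state()['contact_force'])
o=lambda a:np.argwhere(cv2.inRange(cv2.cvtColor(a,cv2.COLOR_BGR2HSV),(15,100,40),(38,255,255))[160:205,270:320])[:,::-1].mean(0)+[270,160]
for n in('top','scene'):
    a=cv2.imread(f'pics/{n}0raw.png');b=cam(n)['color']
    p=[.585,-.155,.02];cc=cam(n);u=proj(cc,p)[0].astype(int);s=np.s_[u[1]-8:u[1]+9,u[0]-10:u[0]+11]
    f=lambda x:(lambda q:(len(q),q[:,::-1].mean(0) if len(q) else 0))(np.argwhere(cv2.inRange(cv2.cvtColor(x[s],cv2.COLOR_BGR2HSV),(18,110,40),(38,255,255))))
    print(n,f(a),f(b))
"
```

```text
((581.0673828125, -176.0230255126953), (46.767311096191406, 17.096603393554688), 82.29629516601562) axis deg 80.71649711160616 want 82.1
[ 0.38200139 -1.08081979 -0.55136339]
top (6, array([9.33333333, 8.33333333])) (8, array([7.875, 7.375]))
scene (9, array([11.11111111,  8.66666667])) (7, array([12.71428571,  8.14285714]))
```

```bash
python3 -c "
from plant import robot
print(robot.sign_off())"
```

```text
the job is handed in; nothing more can be done
None
```

All four grey tubes are pressed into the clips and the cam is set with its high point on the follower. I judged this from the camera images and forces, and handed the job in at about 34 s; no verdict came back.

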